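# Load a mandrel with collar and bush, draw it from its block and present it tipped

### The job

Load the steel mandrel while it stands in its block: thread the wide collar down its shaft until it is fully home on the mandrel's foot, then the narrow bush fully home on top of the collar. Then draw the loaded mandrel up out of the block, tip it over to about 45 degrees with both rings still home on it, and finish still holding it like that, at rest, with all of it at least 10 cm above the bench top, so that the fit can be inspected; do not put it down or let go. Leave the other things on the bench where they are.

Things in the scene. Friction and masses are not known exactly. Their poses are not given: they have to be found in the camera images.
- block: fixed dark steel setting block, 78 x 70 x 26 mm high (x, y, z), a small screw head at each top corner. Origin at the centre of its underside, z up. In the middle of its top a round blind socket, 34 mm across and 18 mm deep (socket floor 8 mm above the bench), holds the mandrel's foot.
- mandrel: turned grey steel mandrel, 77 mm long, 0.2 kg, loose, upright in the block. Origin: centre of its foot's end face (8 mm above the bench in the block); z along its axis to the shaft's free end. Foot: diameter 32, z = 0 to 24 mm, with a square shoulder, 6 mm above the block. Plain shaft: diameter 20, z = 24 to 77 mm; with both rings home its top 23 mm stay bare to grip.
- collar: the wide ring: plain steel, 54 mm outside diameter, 24 mm bore, 16 mm high, about 0.12 kg, lying flat on the bench to the left or the right of the block. Origin at the centre of its underside, z along its axis. Home: its underside on the mandrel's shoulder (origin at z = 24 mm in the mandrel's frame).
- bush: the narrow ring: plain steel, 38 mm outside diameter, 24 mm bore, 14 mm high, 0.05 kg, lying flat on the bench on the other side of the block. Origin at the centre of its underside, z along its axis. Home: its underside on the collar's top (origin at z = 40 mm in the mandrel's frame).
- brass_weight: bystander, leave alone: brass check weight with a knob, 48 mm diameter, 64 mm high, standing left of the block; origin at the centre of its underside
- spanner: bystander, leave alone: combination spanner 200 x 34 x 10 mm, lying right of the block, roughly along world x (its length is its own y); origin at its middle, underside
- cup: bystander, leave alone: open steel cup, 72 mm diameter, 89 mm high, behind on the left; origin at the centre of its underside
- oiler: bystander, leave alone: oil bottle with a long spout, 53 mm diameter, 158 mm high, behind the block; origin at the centre of its underside
- clamp: bystander, leave alone: small G clamp lying on its side, 80 x 130 x 21 mm, behind on the right; origin at its middle, underside

How it is judged:
On the way, in this order (a step that is already met when the one before it is completed fails the run):
1. the collar is home on the mandrel's shoulder, the bush not yet on the shaft, the mandrel still standing in the block (z of collar in the frame of mandrel between 0.0215 and 0.0265 m and x of collar in the frame of mandrel between -0.005 and 0.005 m and y of collar in the frame of mandrel between -0.005 and 0.005 m and angle between the z axis of collar and the z axis of mandrel, either way round below 0.15 rad and z of mandrel in the frame of block below 0.013 m and angle between mandrel's own z axis and vertical below 0.08 rad and horizontal distance between bush and mandrel above 0.03 m), for 0.2 s.
2. the bush is home on the collar, the collar still home, the mandrel still standing in the block (z of collar in the frame of mandrel between 0.0215 and 0.0265 m and x of collar in the frame of mandrel between -0.005 and 0.005 m and y of collar in the frame of mandrel between -0.005 and 0.005 m and angle between the z axis of each of collar, bush and the z axis of mandrel, either way round below 0.15 rad and z of bush in the frame of mandrel between 0.0375 and 0.0425 m and x of bush in the frame of mandrel between -0.005 and 0.005 m and y of bush in the frame of mandrel between -0.005 and 0.005 m and z of mandrel in the frame of block below 0.013 m and angle between mandrel's own z axis and vertical below 0.08 rad), for 0.2 s.
3. the mandrel is drawn clear of the block, in the fingers, with both rings on it (z of collar in the frame of mandrel between 0.02 and 0.028 m and x of collar in the frame of mandrel between -0.005 and 0.005 m and y of collar in the frame of mandrel between -0.005 and 0.005 m and angle between the z axis of each of collar, bush and the z axis of mandrel, either way round below 0.15 rad and z of bush in the frame of mandrel between 0.035 and 0.045 m and x of bush in the frame of mandrel between -0.005 and 0.005 m and y of bush in the frame of mandrel between -0.005 and 0.005 m and z of mandrel in the frame of block above 0.04 m and contact force between the fingers and mandrel above 1 N), for 0.2 s.
At the end, for the whole second after the job is handed in: Mandrel gripped, at rest, clear of the block, free end up, tipped 30 to 60 degrees from upright, the centre of its foot's end over 105 mm above the bench; collar within 4 mm and bush within 5 mm of home along the axis, both within 5 mm of it and square to 0.15 rad; bystanders moved under 30 mm (z of collar in the frame of mandrel between 0.02 and 0.028 m and x of collar in the frame of mandrel between -0.005 and 0.005 m and y of collar in the frame of mandrel between -0.005 and 0.005 m and angle between the z axis of each of collar, bush and the z axis of mandrel, either way round below 0.15 rad and z of bush in the frame of mandrel between 0.035 and 0.045 m and x of bush in the frame of mandrel between -0.005 and 0.005 m and y of bush in the frame of mandrel between -0.005 and 0.005 m and angle between mandrel's own z axis and vertical between 0.52 and 1.05 rad and height (world z) of mandrel above 0.105 m and contact force between the fingers and mandrel above 1 N and contact force between mandrel and block below 0.2 N and linear speed of mandrel below 0.03 m/s and angular speed of mandrel below 0.2 rad/s); the arm keeps its last pose, push and grip.
It fails at once if the brass weight is pushed more than 30 mm from its place (distance of brass_weight from where it was at the start of the episode above 0.03 m).
It fails at once if the spanner is pushed more than 30 mm from its place (distance of spanner from where it was at the start of the episode above 0.03 m).
It fails at once if the steel cup is pushed more than 30 mm from its place (distance of cup from where it was at the start of the episode above 0.03 m).
It fails at once if the oil bottle is pushed more than 30 mm from its place (distance of oiler from where it was at the start of the episode above 0.03 m).
It fails at once if the G clamp is pushed more than 30 mm from its place (distance of clamp from where it was at the start of the episode above 0.03 m).
It also fails if it takes over 72 s, if anything falls off the work surface, if the arm or the gripper's body presses on something with over 40 N, if the wrist force passes 120 N, or if a joint passes its speed limit or range.

### The arm

A 6-joint arm with a two-finger parallel gripper is mounted at the origin on a cart in front of the work surface, level with it; the furniture and walls round the work are solid. World frame = base frame: x ahead of the robot, y to its left, z up, the work surface at z = 0. Lengths are in m, angles in rad, forces in N, time in s.
With the tool pointing down it reaches from about 0.35 to 0.85 m from the base axis. Payload 8.1 kg.
Tool frame: the origin (TCP) lies on the mounting face of the last link; the fingertips stand 186 mm ahead of it and the grasp point (between the pads) lies 167 mm ahead of it (robot.finger_overhang is the distance from the TCP to the fingertips, in m); z points along the fingers, y is the line along which they close (so a half turn about z gives the same grasp; the last joint's range is limited). The gripper opens to 93 mm and grips with 3 to 60 N. Pads are 15 mm wide; open, the fingers measure 128 mm over their backs; the gripper's body (75 mm by 188 mm) begins 65 mm behind the grasp point.
Start: joints at [-1.216, 0.13, 1.488, -0, 1.523, -0.085], TCP at [0.255, -0.543, 0.405] pointing down, gripper open.
Joint ranges: [-2.96, 2.96], [-0.89, 2.26], [0.02, 2.5], [-1.34, 4.48], [0, 2.73], [-2.66, 2.66]. Speed limits (rad/s): [2.39, 2.39, 2.79, 3.14, 3.14, 3.14].

### API

Orientations are given as a rotation vector (axis times angle).
In Python, from plant import readout, read_camera, get_calibration, job, robot gives the robot as it stands.
- The arm moves only by the shell command python3 -m handwheel 'ROWS' [FORCE]. ROWS is JSON, a list of rows, each a list of 5 numbers: the shift along the world's x, y, z in cm, then the turn about the world's z in rad, then the closure, from 0 (fully open) to 1 (shut). In form: [[tx, ty, tz, spin, gripper], ...]. A call has 1 to 10 rows; each row shifts and turns the commanded pose from where the row before left it; what a row does not reach is not made up. A row lasts 1/8 s, in which the tool goes at most 62.5 mm and 10.7 degrees, less where a joint would pass 70% of its speed; a pose out of reach is approached as far as the arm can. A call is refused whole if a number of a shift passes 6.25 or a number of a turn 0.188, either way. A call with a gripper value outside its range is refused whole. The fingers move at their own pace and stop on an object; FORCE is the grip in N (left out, the last holds). Time passes only in rows, so rows that do not move let the fingers close. It gives the time, the measured TCP pose, the force, the opening and the grip force at its end, in the units of the state.
- readout.read_state(): the state, without advancing time (a new reading comes with each control period).
- read_camera(name): name is "scene" or "top"; returns the picture (480x640x3 uint8, red, green, blue); there is no depth.
- get_calibration(name): a dict with "fovy" (degrees; the focal length in pixels is half the picture's height over the tangent of half this angle, whatever the lens; pixels are square), "cx", "cy" (the principal point, pixels), "pose" (4x4, takes a point from camera to world coordinates). Camera axes: x right, y down, z forward; pixel columns grow to the right and rows downward; lengths in m; the calibration is good to about 2 mm. A picture is of the moment at which its call begins. get_calibration takes no time and is no camera call.
- job.close_job(): hands the job in; it is judged then, once.
The state is a dict: "t": time; "q": joint angles; "dq": joint speeds; "joint_torque": joint torques, N m; "tool_pos": TCP position; "orientation": TCP orientation; "force": force on the tool from outside, world axes, zero at the start; "wrist_torque": the same for the moment, N m; "opening": finger opening in m; "gripper_force": force on a finger pad.
Only numpy, scipy, OpenCV 4.12 (cv2) and the standard library are available. Lean on these libraries where they do the work, as an engineer would, in place of code of your own. Each camera call takes 0.05 s, during which the arm holds its last target. There are 200 camera calls.

## Working session

There is one attempt and no reset: what is moved stays moved. The work goes in short steps, Python scripts to look and compute and a shell command to move; the robot and the scene stay as the last step left them, time stands still between calls to the robot, and variables do not carry over. Pictures are saved under pics/ and viewed, at most 10 in all, crops included, and the job is handed in when it is done.

```bash
ls; mkdir -p pics; python3 - <<'E'
from plant import readout, read_camera, get_calibration, robot
import cv2,numpy as np
print(readout.read_state()); print([a for a in dir(robot) if a[0]!='_'])
for n in("scene","top"):
    im=read_camera(n); np.save(f"pics/{n}0.npy",im); cv2.imwrite(f"pics/{n}0.png",im[:,:,::-1]); print(n,get_calibration(n))
E
```

```text
pics
{'t': 0.0, 'q': array([-1.21638713e+00,  1.31187822e-01,  1.48923724e+00,  1.49794930e-05,
        1.52298643e+00, -8.53837996e-02]), 'dq': array([ 0.00041631, -0.00260759,  0.00125283, -0.00089911, -0.000386  ,
        0.00108656]), 'joint_torque': array([-1.58501025e-03, -5.59842789e+01, -4.91764748e+01,  7.65740848e-02,
        3.53083864e-02, -1.18179255e-04]), 'tool_pos': array([ 0.25540869, -0.54268843,  0.40369429]), 'orientation': array([-3.06418247e+00, -6.84876529e-01,  3.59652336e-04]), 'force': array([ 0.28172825,  0.26123386, -0.41255123]), 'wrist_torque': array([ 0.06519662,  0.00977469, -0.00485715]), 'gripper_force': 0.0, 'opening': 0.09295880009634018}
['IKError', 'finger_overhang']
scene {'fovy': 49.07045441476053, 'cx': 321.8870920772661, 'cy': 246.05346674151463, 'pose': array([[-0.82783404, -0.22442777,  0.51412351, -0.10854494],
       [-0.56084686,  0.31167419, -0.76701369,  0.98004018],
       [ 0.01190015, -0.9233046 , -0.38388411,  0.56386759],
       [ 0.        ,  0.        ,  0.        ,  1.        ]])}
top {'fovy': 51.905539913720595, 'cx': 319.52215985243396, 'cy': 246.78055175509726, 'pose': array([[ 2.15939737e-02, -9.93430661e-01,  1.12379810e-01,
         4.52078384e-01],
       [-9.99762379e-01, -2.17921588e-02, -5.35293732e-04,
        -6.53163704e-02],
       [ 2.98077587e-03, -1.12341547e-01, -9.93665181e-01,
         1.22191104e+00],
       [ 0.00000000e+00,  0.00000000e+00,  0.00000000e+00,
         1.00000000e+00]])}
```

View pics/top0.png

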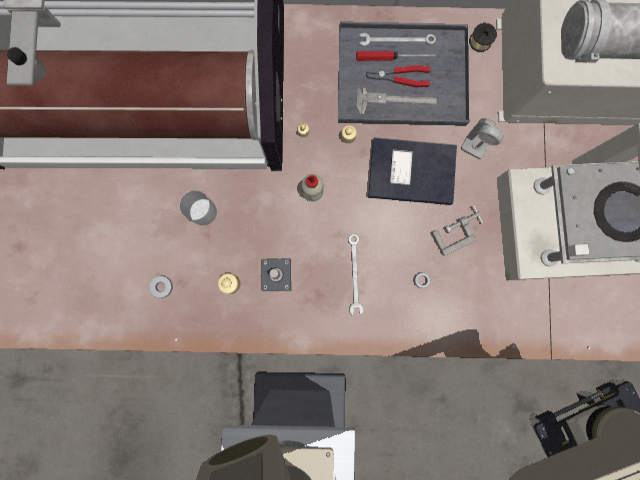

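View pics/scene0.png

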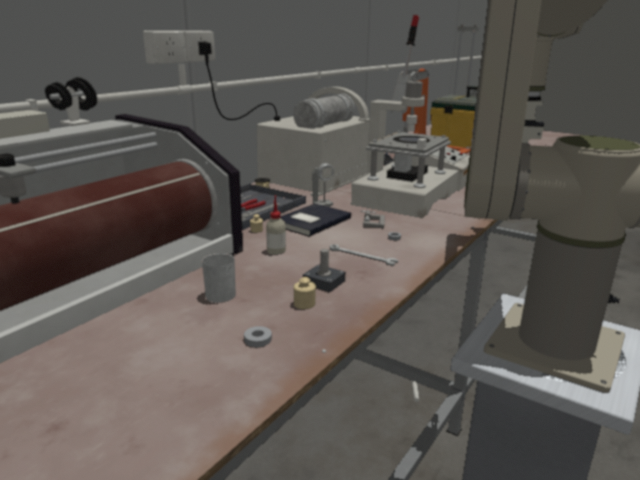

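```bash
cat > h.py <<'E'
import numpy as np,cv2
from plant import get_calibration
def ray(n,u,v,z):
    c=get_calibration(n);f=240/np.tan(np.radians(c["fovy"]/2));T=c["pose"]
    d=T[:3,:3]@[(u-c["cx"])/f,(v-c["cy"])/f,1];p=T[:3,3];return (p+d*(z-p[2])/d[2])[:2]
def blob(im,box,mask):
    x0,y0,x1,y1=box;m=mask(cv2.cvtColor(im[y0:y1,x0:x1],cv2.COLOR_RGB2HSV).astype(int)).astype(np.uint8)
    cs=cv2.findContours(m,cv2.RETR_EXTERNAL,cv2.CHAIN_APPROX_NONE)[0];c=max(cs,key=cv2.contourArea)
    f=np.zeros_like(m);cv2.drawContours(f,[c],-1,1,-1);M=cv2.moments(f,True)
    return M['m10']/M['m00']+x0,M['m01']/M['m00']+y0,M['m00'],c.reshape(-1,2)+[x0,y0]
low=lambda h:h[:,:,1]<55
dark=lambda h:h[:,:,2]<105
E
python3 - <<'E'
from h import *
im=np.load("pics/top0.npy")
for nm,b,mk,z in(("collar",(140,268,182,306),low,.008),("bush",(408,268,436,294),low,.007),("block",(252,250,300,300),dark,.013),("blocklow",(252,250,300,300),low,.013)):
    u,v,a,c=blob(im,b,mk);r=cv2.minAreaRect(c);print(nm,u,v,a,r,ray("top",u,v,z),ray("top",*r[0],z))
h=cv2.cvtColor(im,cv2.COLOR_RGB2HSV)
print(h[286,140:182,1]);print(h[281,405:440,1]);print(h[274,255:300,2]);print(h[255:295,285,2])
a=cv2.resize(im[245:305,140:300],None,fx=5,fy=5,interpolation=cv2.INTER_NEAREST)
s=np.load("pics/scene0.npy")[225:355,230:420];s=cv2.resize(s,(800,547//2*2),interpolation=cv2.INTER_NEAREST)
cv2.imwrite("pics/c1.png",np.vstack([a,s])[:600,:,::-1]); cv2.imwrite("pics/c1.png",cv2.resize(np.vstack([a,s]),(570,600))[:,:,::-1])
E
```

```text
collar 160.45100502512562 286.51319095477385 1592.0 ((160.49998474121094, 286.4999694824219), (40.99999237060547, 36.99999237060547), -0.0) [0.48275825 0.32198166] [0.48279316 0.32186354]
bush 421.5 280.5 728.0 ((421.5, 280.5), (25.0, 27.0), 90.0) [ 0.51145973 -0.31878541] [ 0.51145973 -0.31878541]
block 271.40481400437636 273.2407002188184 457.0 ((272.0, 274.5), (31.0, 22.0), 90.0) [0.52094485 0.05056275] [0.5178906  0.04900423]
blocklow 275.5 274.5 2400.0 ((275.5, 274.5), (46.99999237060547, 48.99999237060547), -0.0) [0.51807724 0.04043008] [0.51807724 0.04043008]
[39 38 37 43 38 42 43 43 40 15 10  8  7  7  7  7 14 37 47 42 48 46 46 46
 49 12  9  7  5  7  6  8 11 43 44 46 45 44 44 46 46 46]
[37 38 39 36 37 38 37 40 40 10  7  7  7 34 35 39 35 37 37 37 32 16  6  8
  8 37 35 36 37 38 36 40 39 39 42]
[171 172 172 173 171 173  92 104 107 104 104 102 102  83  73 190 190 189
 187 187 192 191 182 110  97 145 175 128  73 107 107 108 106 106 106  74
 176 176 175 176 174 175 173 172 175]
[177 180 180 127 104 134 153 187 136 108 107 106 107 110 110 108 106 108
 108 107 108 109 111 110 110 105 108 110 109 107 136 187 171 123 109 105
 162 178 179 176]
```

View pics/c1.png

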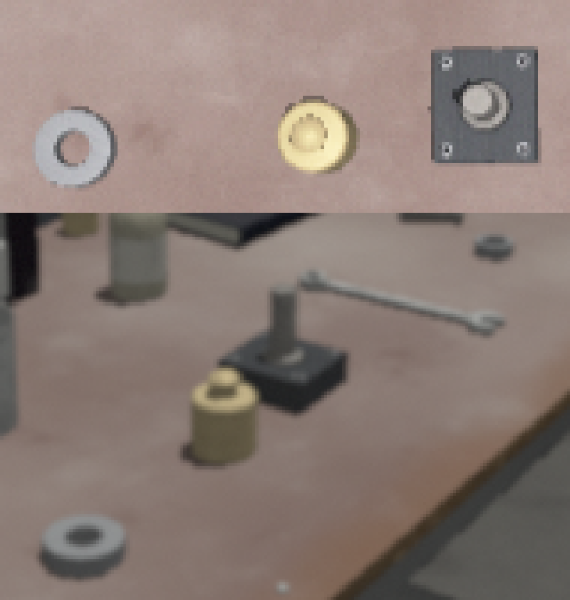

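```bash
cat >> h.py <<'E'
def fine(im,box,mask,k=8):
    x0,y0,x1,y1=box;s=cv2.resize(im[y0:y1,x0:x1],None,fx=k,fy=k,interpolation=cv2.INTER_LINEAR)
    u,v,a,c=blob(s,(0,0,s.shape[1],s.shape[0]),mask);g=lambda p:(np.array(p)+.5)/k-.5+[x0,y0]
    r=cv2.minAreaRect(c);e=cv2.minEnclosingCircle(c);return g((u,v)),g(r[0]),np.array(r[1])/k,a/k/k,e[1]/k
low2=lambda h:h[:,:,1]<25
E
python3 - <<'E'
from h import *
im=np.load("pics/top0.npy");h=cv2.cvtColor(im,cv2.COLOR_RGB2HSV)
print(h[274,255:300,1]);print(h[255:295,285,1])
blk=lambda h:(h[:,:,2]<140)
top=lambda h:h[:,:,2]>184
for nm,b,mk,z in(("collar",(140,268,182,306),low2,.009),("bush",(408,268,436,294),low2,.008),("block",(254,252,298,298),blk,.013),("shafttop",(264,262,284,286),top,.085)):
    g,r,wh,a,e=fine(im,b,mk);print(nm,g,r,wh,a,e,ray("top",*g,z),ray("top",*r,z))
E
```

```text
[46 47 46 49 43 46 14 15 19 17 15 10 18  9  3 12 15 13 15 12 16 13 17 14
 16 16 15 16 14 21 17 14 19 12 19 10 39 42 39 41 44 42 49 44 42]
[40 40 40 20 15 11  8  7  6 14 14 14 17 19 16 12 14 19 14 17 17 16 18 16
 21 17 19 19 21 14 13  5  9 17 23 10 35 42 41 41]
collar [160.39329566 286.43512973] [160.32345581 286.38401985] [22.42645836 23.49257278] 416.125 11.937592506408691 [0.48292051 0.3218149 ] [0.4830416  0.32199308]
bush [421.72837119 279.95294107] [421.69280815 280.02519894] [16.03662872 16.41646004] 207.0625 8.49046802520752 [ 0.51276754 -0.31914107] [ 0.51258803 -0.31905324]
block [275.57198666 274.32124423] [275.3125 274.1875] [33.   31.25] 994.40625 21.666751861572266 [0.51851904 0.04026757] [0.51883291 0.04091367]
shafttop [273.50769364 273.01328377] [273.49267197 272.99956799] [6.49830914 6.58135462] 33.890625 3.5979719161987305 [0.51747314 0.03883204] [0.517504   0.03886767]
```

```bash
python3 -m handwheel '[[4,4.5,0,0.18,0],[4,4.5,0,0.18,0],[3,5,0,0.18,0],[3,5,0,0.18,0],[2,5.5,0,0.18,0],[2,5.5,0,0.18,0],[2,5.5,0,0.05,0],[1,6,0,0,0],[1,6,0,0,0],[1,6,0,0,0]]' 20; python3 -m handwheel '[[0,6,0,0,0],[0,6,0,0,0],[0,6,0,0,0],[0,6,0,0,0],[0,5,0,0,0],[0,4,0,0,0],[0,0,0,0,0],[0,0,0,0,0]]'
```

```text
t: 1.35
tool_pos: [0.4853, -0.0059, 0.4045]
orientation: [-2.223, -2.22, 0.0]
force: [1.2, -0.6, -0.6]
opening: 0.0933
gripper_force: 0.0
t: 2.35
tool_pos: [0.4854, 0.3217, 0.4042]
orientation: [2.222, 2.221, -0.002]
force: [0.3, 0.6, -0.2]
opening: 0.0929
gripper_force: 0.0
```

```bash
python3 -m handwheel '[[-0.24,0.03,-5,0,0],[0,0,-5,0,0],[0,0,-5,0,0],[0,0,-4,0,0],[0,0,-2.4,0,0],[0,0,0,0,0],[0,0,0,0,0]]' ; python3 -m handwheel '[[0,0,0,0,1],[0,0,0,0,1],[0,0,0,0,1],[0,0,0,0,1],[0,0,0,0,1],[0,0,0,0,1]]' 10; python3 -m handwheel '[[0,0,0,0,0.2],[0,0,0,0,0.1],[0,0,0,0,0.1],[0,0,0,0,0.1]]'
```

```text
t: 3.22
tool_pos: [0.4835, 0.3214, 0.1912]
orientation: [2.224, 2.219, 0.0]
force: [0.3, -1.0, -0.3]
opening: 0.0929
gripper_force: 0.0
t: 3.98
tool_pos: [0.483, 0.3225, 0.1908]
orientation: [-2.222, -2.22, 0.0]
force: [-1.0, 0.3, 1.1]
opening: 0.0533
gripper_force: 9.9
t: 4.47
tool_pos: [0.4831, 0.3224, 0.1907]
orientation: [-2.223, -2.22, 0.0]
force: [0.5, 0.9, -0.9]
opening: 0.0831
gripper_force: 0.0
```

```bash
python3 -m handwheel '[[0,0,0,-0.18,0.1],[0,0,0,-0.18,0.1],[0,0,0,-0.18,0.1],[0,0,0,-0.18,0.1],[0,0,0,-0.18,0.1],[0,0,0,-0.18,0.1],[0,0,0,-0.18,0.1],[0,0,0,-0.18,0.1],[0,0,0,-0.13,0.1],[0,0,0,0,0.1]]' ; python3 -m handwheel '[[0,0,0,0,1],[0,0,0,0,1],[0,0,0,0,1],[0,0,0,0,1],[0,0,0,0,1],[0,0,0,0,1]]' 15; python3 -m handwheel '[[0,0,5,0,1],[0,0,5,0,1],[0,0,4,0,1],[0,0,0,0,1],[0,0,0,0,1]]'; python3 -c "
from plant import readout,read_camera
import cv2
for i in range(3):print(readout.read_state()['tool_pos'],readout.read_state()['orientation']);im=read_camera('scene')
cv2.imwrite('pics/s2.png',im[:,:,::-1])
import numpy as np;np.save('pics/s2.npy',im)"
```

```text
t: 5.72
tool_pos: [0.4831, 0.3224, 0.1907]
orientation: [-3.142, -0.001, -0.0]
force: [0.3, -0.2, 0.3]
opening: 0.084
gripper_force: 0.0
t: 6.48
tool_pos: [0.4831, 0.3224, 0.1907]
orientation: [3.142, -0.0, -0.0]
force: [-0.1, -0.1, -0.2]
opening: 0.0539
gripper_force: 15.0
t: 7.1
tool_pos: [0.4828, 0.3222, 0.3298]
orientation: [3.141, -0.0, -0.001]
force: [-1.1, -0.2, -1.3]
opening: 0.0541
gripper_force: 15.0
[0.48278289 0.32224314 0.32978123] [ 3.14108998e+00 -3.12572845e-04 -1.49192203e-03]
[0.48251317 0.32212178 0.32887947] [ 3.14030546e+00 -1.99468793e-04 -3.77708563e-03]
[0.48245352 0.32204051 0.32849269] [ 3.13991069e+00 -2.67134883e-04 -4.91042314e-03]
```

```bash
python3 -m handwheel '[[0.5,-4,0,0,1],[0.5,-5,0,0,1],[0.5,-5,0,0,1],[0.5,-5,0,0,1],[0.5,-4,0,0,1],[0.5,-3,0,0,1],[0.5,-2.2,0,0,1],[0,0,-3,0,1],[0,0,-1.8,0,1],[0,0,0,0,1]]' ; python3 -m handwheel '[[0,0,0,0,1],[0,0,0,0,1]]'; python3 -c "
from plant import readout,read_camera
import cv2,numpy as np
s=readout.read_state();print(s['tool_pos'],s['orientation'],s['force']);im=read_camera('scene')
cv2.imwrite('pics/s3.png',cv2.resize(im[130:330,240:440],(600,600),interpolation=cv2.INTER_LINEAR)[:,:,::-1])"
```

```text
t: 8.5
tool_pos: [0.5168, 0.0406, 0.28]
orientation: [-3.141, -0.0, 0.008]
force: [0.5, -0.1, -0.1]
opening: 0.0539
gripper_force: 15.0
t: 8.75
tool_pos: [0.5186, 0.0407, 0.2839]
orientation: [3.142, 0.001, 0.003]
force: [0.6, -0.1, -0.8]
opening: 0.054
gripper_force: 15.0
[0.51855656 0.04067871 0.28391824] [3.14155700e+00 5.29860979e-04 2.95795456e-03] [ 0.57067436 -0.12895955 -0.79682364]
```

View pics/s3.png

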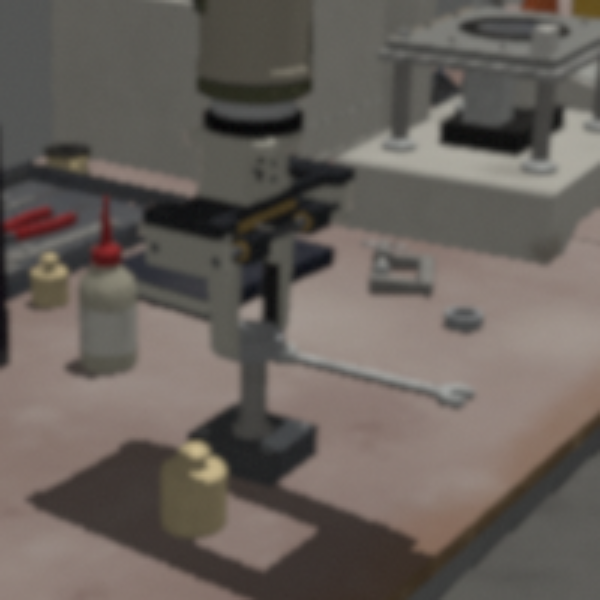

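```bash
python3 -m handwheel '[[-0.05,-0.06,0,0,1],[0,0,0,0,1],[0,0,0,0,1],[0,0,-0.3,0,1],[0,0,-0.3,0,1],[0,0,-0.3,0,1],[0,0,-0.3,0,1],[0,0,-0.3,0,1],[0,0,0,0,1],[0,0,0,0,1]]'
```

```text
t: 10.05
tool_pos: [0.5176, 0.0398, 0.2678]
orientation: [3.142, -0.0, 0.0]
force: [-0.5, -0.5, 0.0]
opening: 0.0545
gripper_force: 15.0
```

```bash
python3 -m handwheel '[[0,0,-0.8,0,1],[0,0,-0.8,0,1],[0,0,-0.8,0,1],[0,0,-0.8,0,1],[0,0,-0.7,0,1],[0,0,-0.4,0,1],[0,0,-0.2,0,1],[0,0,0,0,1],[0,0,0,0,1]]'
```

```text
t: 11.18
tool_pos: [0.5177, 0.0398, 0.2231]
orientation: [-3.142, 0.0, -0.001]
force: [-0.1, -0.3, -1.1]
opening: 0.0542
gripper_force: 15.0
```

```bash
python3 -m handwheel '[[0,0,0,0,0.2],[0,0,0,0,0.1],[0,0,0,0,0],[0,0,0,0,0],[0,0,4,0,0],[0,0,5,0,0],[0,0,2,0,0],[0,-5,0,0.18,0],[0,-5,0,0.18,0],[0,-5,0,0.18,0]]'; python3 -m handwheel '[[0,-5,0,0.18,0],[0,-5,0,0.18,0],[-0.5,-5,0,0.18,0],[0,-4,0,0.18,0],[0,-1.8,0,0.18,0],[0,0,0,0.13,0],[0,0,0,0,0],[0,0,0,0,0]]'; python3 - <<'E'
from h import *
from plant import read_camera,readout
im=read_camera('top');s=readout.read_state();print(s['tool_pos'],s['orientation'])
cv2.imwrite('pics/t4.png',cv2.resize(im[230:310,140:300],(800,400))[:,:,::-1])
E
```

```text
t: 12.42
tool_pos: [0.5174, -0.111, 0.333]
orientation: [3.025, 0.845, 0.001]
force: [0.9, -0.2, -0.4]
opening: 0.0931
gripper_force: 0.0
t: 13.42
tool_pos: [0.5126, -0.3175, 0.3327]
orientation: [-2.227, -2.216, -0.0]
force: [-0.1, 0.1, 0.6]
opening: 0.093
gripper_force: 0.0
[ 0.51267939 -0.31742933  0.33271204] [-2.22644852e+00 -2.21633430e+00 -8.66531169e-05]
```

View pics/t4.png

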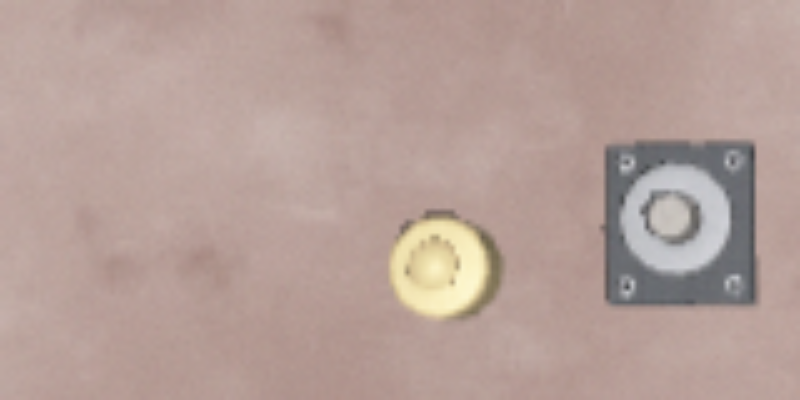

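```bash
python3 -m handwheel '[[0.03,-0.1,-5,0,0],[0,0,-5,0,0],[0,0,-3.2,0,0],[0,0,-1,0,0],[0,0,0,0,0],[0,0,0,0,1],[0,0,0,0,1],[0,0,0,0,1],[0,0,0,0,1],[0,0,0,0,1]]' 10; python3 -m handwheel '[[0,0,0,0,1],[0,0,0,0,1],[0,0,0,0,1],[0,0,0,0,0.2],[0,0,0,0,0.2],[0,0,0,0,0.2],[0,0,0,-0.18,0.2],[0,0,0,-0.18,0.2],[0,0,0,-0.18,0.2],[0,0,0,-0.18,0.2]]'; python3 -m handwheel '[[0,0,0,-0.18,0.2],[0,0,0,-0.18,0.2],[0,0,0,-0.18,0.2],[0,0,0,-0.18,0.2],[0,0,0,-0.13,0.2],[0,0,0,0,0.2],[0,0,0,0,1],[0,0,0,0,1],[0,0,0,0,1],[0,0,0,0,1]]' 15; python3 -m handwheel '[[0,0,0,0,1],[0,0,0,0,1],[0,0,0,0,1]]'
```

```text
t: 14.72
tool_pos: [0.5129, -0.3188, 0.1908]
orientation: [2.224, 2.219, -0.0]
force: [0.5, 0.1, -0.0]
opening: 0.0475
gripper_force: 0.0
t: 15.98
tool_pos: [0.5129, -0.3188, 0.1907]
orientation: [-2.867, -1.284, -0.0]
force: [0.1, 1.3, 0.4]
opening: 0.0741
gripper_force: 0.0
t: 17.23
tool_pos: [0.5129, -0.3188, 0.1907]
orientation: [-3.142, 0.002, 0.0]
force: [-0.4, -0.3, 0.3]
opening: 0.039
gripper_force: 1.8
t: 17.6
tool_pos: [0.5129, -0.3188, 0.1908]
orientation: [3.142, -0.003, 0.0]
force: [-0.9, -0.1, -0.1]
opening: 0.0377
gripper_force: 15.0
```

```bash
python3 -m handwheel '[[0,0,4,0,1],[0,0,6,0,1],[0,0,4,0,1],[0.48,4,0,0,1],[0,5,0,0,1],[0,5,0,0,1],[0,5,0,0,1],[0,5,0,0,1],[0,5,0,0,1],[0,4,0,0,1]]'; python3 -m handwheel '[[0,2,0,0,1],[0,0.86,0,0,1],[0,0,-2.5,0,1],[0,0,-1.5,0,1],[0,0,-0.8,0,1],[0,0,0,0,1],[0,0,0,0,1],[0,0,0,0,1],[0,0,0,0,1]]'
```

```text
t: 18.85
tool_pos: [0.5174, 0.0131, 0.3308]
orientation: [-3.141, 0.002, -0.0]
force: [0.3, 0.3, -0.4]
opening: 0.0381
gripper_force: 15.0
t: 19.98
tool_pos: [0.5179, 0.0398, 0.2833]
orientation: [-3.142, 0.003, -0.001]
force: [-0.5, -0.1, 0.0]
opening: 0.038
gripper_force: 15.0
```

```bash
python3 -m handwheel '[[0,0,-0.4,0,1],[0,0,-0.4,0,1],[0,0,-0.4,0,1],[0,0,-0.3,0,1],[0,0,0,0,1],[0,0,0,0,1]]'
```

```text
t: 20.72
tool_pos: [0.5178, 0.0398, 0.2679]
orientation: [3.142, -0.003, 0.0]
force: [0.4, -0.3, -0.1]
opening: 0.0378
gripper_force: 15.0
```

```bash
python3 -m handwheel '[[0,0,-0.8,0,1],[0,0,-0.8,0,1],[0,0,-0.8,0,1],[0,0,-0.3,0,1],[0,0,-0.2,0,1],[0,0,0,0,1],[0,0,0,0,1],[0,0,0,0,0.4],[0,0,0,0,0.4],[0,0,0,0,0.4]]'; python3 -m handwheel '[[0,0,0,0,0.3],[0,0,0.7,0,0.3],[0,0,0.6,0,0.3],[0,0,0,0,0.3],[0,0,0,0,0.3]]';  python3 -c "
from plant import readout,read_camera
import cv2,numpy as np
im=read_camera('scene')
cv2.imwrite('pics/s5.png',cv2.resize(im[200:300,270:370],(600,600),interpolation=cv2.INTER_LINEAR)[:,:,::-1])"
```

```text
t: 21.98
tool_pos: [0.5177, 0.0398, 0.2389]
orientation: [3.142, -0.003, 0.0]
force: [0.8, 0.8, -0.1]
opening: 0.0559
gripper_force: 0.0
t: 22.6
tool_pos: [0.5177, 0.0399, 0.2518]
orientation: [3.142, -0.003, 0.0]
force: [-0.7, -0.3, -0.8]
opening: 0.065
gripper_force: 0.0
```

View pics/s5.png

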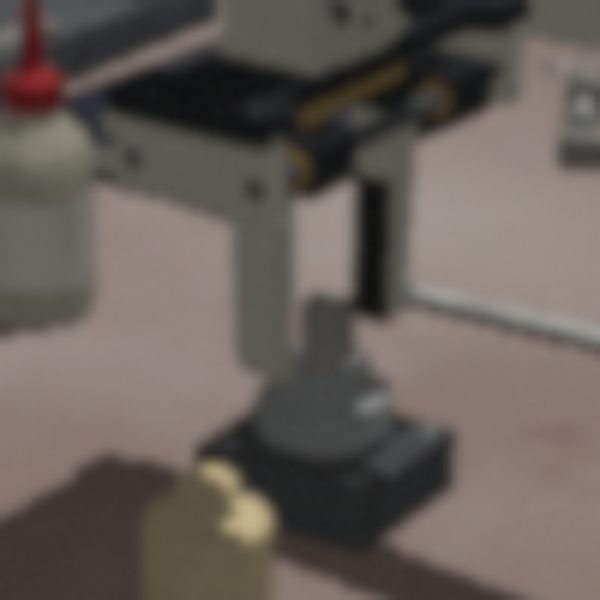

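```bash
python3 -m handwheel '[[0,0,0,0,1],[0,0,0,0,1],[0,0,0,0,1],[0,0,0,0,1],[0,0,0,0,1],[0,0,0,0,1],[0,0,0,0,1]]' 25; python3 -m handwheel '[[0,0,1,0,1],[0,0,2,0,1],[0,0,2,0,1],[0,0,1,0,1],[0,0,0,0,1],[0,0,0,0,1],[0,0,0,0,1]]'
```

```text
t: 23.52
tool_pos: [0.5177, 0.0398, 0.2517]
orientation: [3.141, -0.003, 0.0]
force: [-0.0, -1.4, -0.8]
opening: 0.0198
gripper_force: 25.0
t: 24.4
tool_pos: [0.5173, 0.0399, 0.3107]
orientation: [-3.142, 0.003, 0.003]
force: [0.5, 0.8, -4.0]
opening: 0.0194
gripper_force: 25.0
```

```bash
python3 -m handwheel '[[-2,0,0,0,1],[-3,0,0,0,1],[-1.7,0,0,0,1],[0,0,0,0,1],[0,0,-2,0,1],[0,0,-2,0,1],[0,0,-0.9,0,1],[0,0,0,0,1],[0,0,0,0,1]]'; python3 -m handwheel '[[0.5,0,0,0,1],[0.5,0,0,0,1],[0.4,0,0,0,1],[0.4,0,0,0,1],[0.4,0,0,0,1],[0,0,0,0,1]]';  python3 -c "
from plant import readout,read_camera
import cv2,numpy as np
im=read_camera('scene')
cv2.imwrite('pics/s6.png',cv2.resize(im[200:300,280:380],(600,600),interpolation=cv2.INTER_LINEAR)[:,:,::-1])"
```

```text
t: 25.52
tool_pos: [0.4512, 0.0398, 0.2635]
orientation: [3.142, -0.003, 0.002]
force: [0.5, 0.2, -3.4]
opening: 0.019
gripper_force: 25.0
t: 26.28
tool_pos: [0.4728, 0.0398, 0.2625]
orientation: [3.141, -0.003, -0.001]
force: [-2.5, -1.0, -3.3]
opening: 0.0193
gripper_force: 25.0
```

View pics/s6.png

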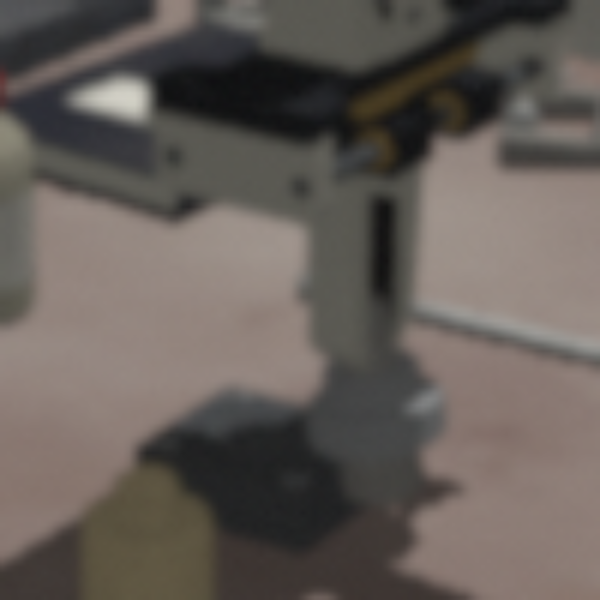

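```bash
python3 -m handwheel '[[0.4,0,0,0,1],[0.4,0,0,0,1],[0.4,0,0,0,1],[0.4,0,0,0,1],[0.4,0,0,0,1],[0.4,0,0,0,1],[0.4,0,0,0,1],[0.4,0,0,0,1],[0.4,0,0,0,1],[0,0,0,0,1]]'; python3 -m handwheel '[[0.3,0,0,0,1],[0,0,0,0,1]]'; python3 -m handwheel '[[0,0,0,0,1],[0,0,0,0,1],[0,0,0,0,1]]' 60; python3 -c "
from plant import readout,read_camera
import cv2,numpy as np
im=read_camera('scene')
cv2.imwrite('pics/s7.png',cv2.resize(im[200:300,280:380],(600,600),interpolation=cv2.INTER_LINEAR)[:,:,::-1])"
```

```text
t: 27.58
tool_pos: [0.5091, 0.0399, 0.263]
orientation: [-3.142, 0.003, -0.001]
force: [-2.5, -0.4, -1.9]
opening: 0.0191
gripper_force: 25.0
t: 27.82
tool_pos: [0.5119, 0.0398, 0.2629]
orientation: [-3.142, 0.003, -0.001]
force: [-2.5, -0.2, -2.9]
opening: 0.0185
gripper_force: 25.0
t: 28.2
tool_pos: [0.5117, 0.0398, 0.2629]
orientation: [3.142, -0.003, 0.0]
force: [-2.2, -1.1, -0.2]
opening: 0.0181
gripper_force: 60.0
```

View pics/s7.png

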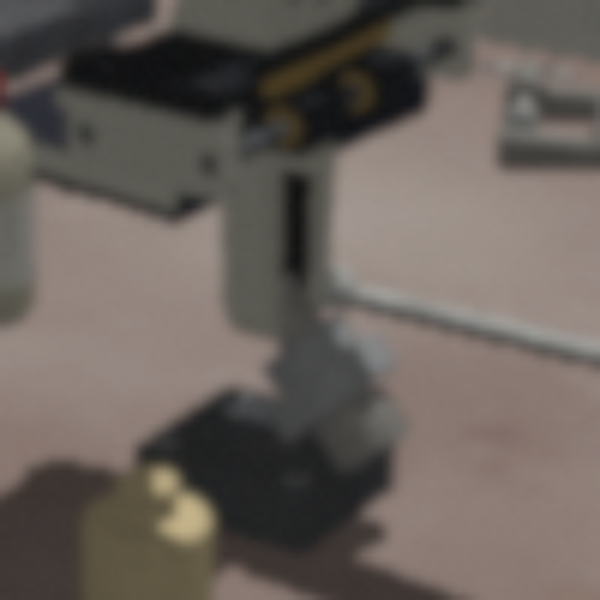

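```bash
python3 -m handwheel '[[-0.5,0,0,0,1],[-1,0,0.5,0,1],[0,0,1,0,1],[0,0,2,0,1],[0,0,3,0,1],[0,0,3,0,1],[0,0,3,0,1],[0,0,2,0,1],[0,0,1,0,1],[0,0,0.5,0,1]]'; python3 -m handwheel '[[0,0,0,0,1],[0,0,0,0,1],[0,0,0,0,1],[0,0,0,0,1],[0,0,0,0,1],[0,0,0,0,1],[0,0,0,0,1],[0,0,0,0,1]]'; python3 -c "
from plant import readout,read_camera
import cv2,numpy as np
im=read_camera('scene');t=read_camera('top')
cv2.imwrite('pics/s8.png',np.hstack([cv2.resize(im[130:230,280:380],(400,400),interpolation=cv2.INTER_LINEAR),cv2.resize(t[230:330,220:320],(400,400))])[:,:,::-1])"
```

```text
t: 29.5
tool_pos: [0.4966, 0.0399, 0.4227]
orientation: [-3.142, 0.003, 0.0]
force: [-0.4, 0.1, -4.9]
opening: 0.0184
gripper_force: 60.0
t: 30.5
tool_pos: [0.4967, 0.0398, 0.4228]
orientation: [-3.142, 0.003, -0.0]
force: [0.2, -0.3, -2.9]
opening: 0.0184
gripper_force: 60.0
```

View pics/s8.png

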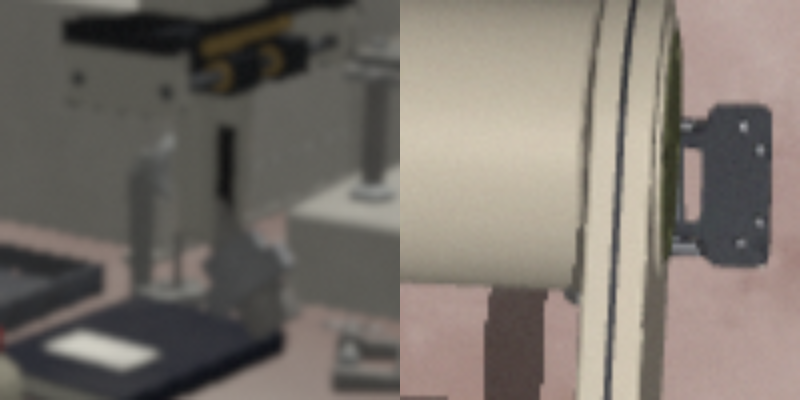

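```bash
python3 -c "
from plant import read_camera
import cv2,numpy as np
a=np.mean([read_camera('scene').astype(float) for i in range(4)],0);b=cv2.imread('pics/s7.png')[240:540,200:500]
g=cv2.resize(a[165:225,315:375],(600,600),interpolation=cv2.INTER_CUBIC)
g=np.clip((g-40)*1.9,0,255)
cv2.imwrite('pics/s9.png',g[:,:,::-1])"
```

```text
[ WARN:0@4.855] global loadsave.cpp:1063 imwrite_ Unsupported depth image for selected encoder is fallbacked to CV_8U.
```

View pics/s9.png

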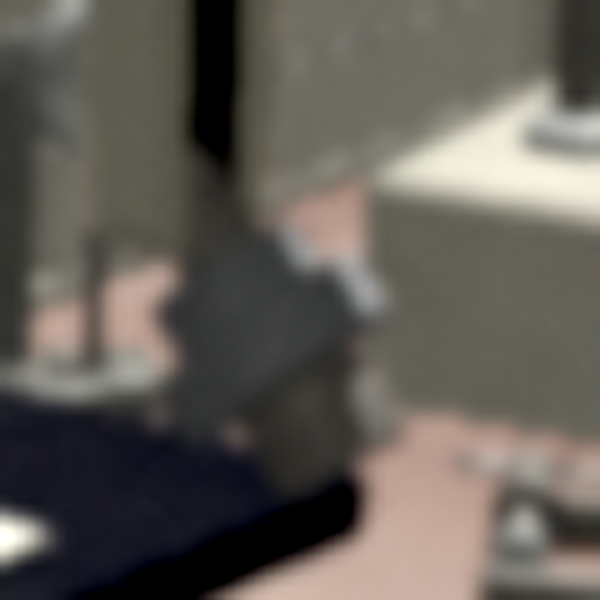

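```bash
python3 -c "
from h import *
c=get_calibration('scene');f=240/np.tan(np.radians(c['fovy']/2));T=c['pose']
P=np.array([.4967,.0398,.246]);cam=T[:3,3]
def pr(X):
    q=T[:3,:3].T@(X-cam);return np.round(((q[:2]/q[2]*f+[c['cx'],c['cy']])-[315,165])*10).astype(int)
for d in(25,32,38,44,50):
    t=np.radians(d);a=np.array([-np.sin(t),0,-np.cos(t)]);n=np.cross(a,(P-cam)/np.linalg.norm(P-cam));n/=np.linalg.norm(n)
    print(d,'foot end',[list(pr(P+a*.067+k*.016*n)) for k in(-1,0,1)],'collar under',[list(pr(P+a*.043+k*.027*n)) for k in(-1,1)],'collar top',[list(pr(P+a*.027+k*.027*n)) for k in(-1,1)])
"
```

```text
25 foot end [[np.int64(205), np.int64(505)], [np.int64(273), np.int64(481)], [np.int64(342), np.int64(456)]] collar under [[np.int64(122), np.int64(420)], [np.int64(352), np.int64(337)]] collar top [[np.int64(97), np.int64(352)], [np.int64(328), np.int64(268)]]
32 foot end [[np.int64(236), np.int64(501)], [np.int64(301), np.int64(470)], [np.int64(367), np.int64(439)]] collar under [[np.int64(144), np.int64(424)], [np.int64(366), np.int64(318)]] collar top [[np.int64(113), np.int64(358)], [np.int64(335), np.int64(252)]]
38 foot end [[np.int64(261), np.int64(495)], [np.int64(324), np.int64(458)], [np.int64(388), np.int64(421)]] collar under [[np.int64(163), np.int64(425)], [np.int64(376), np.int64(301)]] collar top [[np.int64(127), np.int64(362)], [np.int64(340), np.int64(238)]]
44 foot end [[np.int64(286), np.int64(485)], [np.int64(346), np.int64(442)], [np.int64(406), np.int64(400)]] collar under [[np.int64(182), np.int64(424)], [np.int64(384), np.int64(282)]] collar top [[np.int64(141), np.int64(365)], [np.int64(342), np.int64(222)]]
50 foot end [[np.int64(309), np.int64(472)], [np.int64(365), np.int64(424)], [np.int64(422), np.int64(376)]] collar under [[np.int64(201), np.int64(421)], [np.int64(390), np.int64(261)]] collar top [[np.int64(155), np.int64(366)], [np.int64(344), np.int64(206)]]
```

```bash
python3 -c "
from plant import job,readout
s=readout.read_state();print(s['t'],s['gripper_force'],s['force']);print(job.close_job())"
```

```text
30.8 60.002447041188134 [ 0.09916117  0.09455255 -3.38522979]
the job is handed in; nothing more can be done
None
```

The job is handed in at 30.8 s, verdict not shown: in the last picture both rings look home on the mandrel, held at 60 N and tipped about 40°, with its foot's end about 19 cm above the bench; I saw no bystander disturbed, but did not measure them at the end.

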